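# Open the parts well of a camera repair bench

### The job

Open the parts well of the repair bench: lift its cover out of the recess by the bar handle, then slide it sideways in its channels until the wire loop on its front has gone into the snap hook and the hook's sprung gate has flicked shut behind it, pushing gently rather than ramming the hook. Then let go, leaving the cover lying in its channels, held open by the hook, and leave the other things on the bench where they are.

Things in the scene. Friction and masses are not known exactly. Their poses are not given: they have to be found in the camera images.
- unit: The well unit, a grey metal box fixed to the bench, 160 mm (its x) by 342 mm (its y, from -142 to +200 mm); origin on the bench surface, z up. Its deck, over which the cover slides, is 55 mm above the bench. The cover slides towards the unit's +y, 110 to 145 mm in all, till the hook holds it.
- seat (a point): Centre of the recess that the cover sits in, at deck height, at unit y = -70 mm. The recess is 124 mm (x) by 114 mm (y) and 10 mm deep, so the cover must rise at least 10 mm before it can slide. The open well is below it.
- channel (a point): Point on the deck midway between the two aluminium channels, at unit y = 0. The channels run along y from -142 to +130 mm, over the seat as well: side walls at x = +-62 mm, lips reaching in to x = +-50 mm, lip undersides 13 mm above the deck, tops 18 mm. The 8 mm cover has 5 mm of play in height there, so it can rise 15 mm from its seat before it meets the lips; it cannot come out upwards.
- hatch: The cover, a loose dark steel plate 120 mm (x) by 110 mm (y) by 8 mm, 0.3 to 0.65 kg; origin: centre of its underside, axes as the unit's. It starts seated, origin 45 mm above the bench; on the deck its origin is at 55 mm. An upstand 80 mm wide (x), 6 mm thick, its top 24 mm above the underside, runs along the rear edge (y -55 to -49 mm). It balances on the deck only with its centre beyond unit y = -10 mm: let go earlier, it tips into the recess.
- handle (a point): Centre of the cover's bar handle: a bar 84 mm along the cover's x, 14 mm thick (y), 12 mm high, on two posts; 44 mm above the cover's underside, over the cover's centre. There are 30 mm free between the bar and the plate, for 64 mm along x.
- loop (a point): Middle of the front bar of the wire loop on the cover, at 103 mm (y) and 22 mm (z) from the cover's origin. The bar lies along x, is 8 mm thick and 44 mm long, with arms of the same wire at x = +-22 mm going back to the plate.
- rest_bar (a point): Middle of the lens rest bar, a fixed 8 mm steel rod along x at unit y = +42 mm, 65 mm above the deck, on a post at each side. The cover and its handle (top 50 mm above the cover's underside) pass under it, but fingers holding the handle do not: let go short of it and push the cover home from behind, by its rear upstand.
- catch: The snap hook, a fixed steel C-shape 14 mm wide and 52 mm high standing on the deck; origin on the deck under the gate, z up, axes as the unit's. Its place along the channels varies (unit y 115 to 135 mm). Its mouth faces -y, towards the cover, closed by the gate. The mouth is open from 13 to 44 mm above the deck.
- throat (a point): Middle of the hook's closed mouth: on the gate, 22 mm above the deck, the height of the loop's bar when the cover lies on the deck. The gate can shut behind the bar only once the bar's centre is 27 to 31 mm past here (+y); the hook's solid back stops it at 36 mm.
- gate (a joint): The hook's gate, a dark steel flap 30 mm long, hung from a pin 41 mm above the deck. 0 rad = shut; grows to 1.45 as the loop pushes it inwards (+y) and up; it opens inwards only, and a spring shuts it. Pushing the cover through it takes about 6 to 12 N in all (sliding alone 2 to 6 N); beyond the flick a solid stop is felt.
- camera_a: Bystander: camera with a silvery top, about 130 x 92 x 88 mm high, standing beyond the well unit; origin: centre of its underside
- lens_a: Bystander: black lens barrel, 65 mm across, 75 mm high, standing on end on the robot's side of the well unit; origin: centre of its underside
- lens_b: Bystander: taller black lens barrel, 71 mm across, 100 mm high, standing beyond the well unit; origin: centre of its underside
- screwdriver: Bystander: screwdriver lying on the robot's side of the well unit; origin: middle of its length, near the bench
- lens_cap: Bystander: black lens cap, 36 mm across, 8 mm thick, lying on the deck beside the snap hook; origin: centre of its underside
- camera_b: Bystander: camera with a grey top, about 140 x 92 x 88 mm high, standing to the left; origin: centre of its underside
- mug: Bystander: white mug with a handle, about 80 mm across, 90 mm high, standing to the right; origin: centre of its underside
- jar: Bystander: glass jar, 56 mm across, 70 mm high, standing to the right; origin: centre of its underside
There are look-alikes about, which are no part of the job. What is shaped like the hatch but green is not meant.

How it is judged:
By the outcome, as a careful person would: the job done as asked, in the order asked, and still so for the second after the job is handed in, with the robot touching nothing.
It also fails if it takes over 48 s, if anything falls off the work surface, if the arm or the gripper's body presses on something with over 40 N, if the wrist force passes 120 N, or if a joint passes its speed limit or range.

### The arm

A 7-joint arm with a two-finger parallel gripper is mounted at the origin on the work surface. World frame = base frame: x ahead of the robot, y to its left, z up, the work surface at z = 0. Lengths are in m, angles in rad, forces in N, time in s.
With the tool pointing down it reaches from about 0.4 to 0.85 m from the base axis. Payload 10.4 kg.
Tool frame: the origin (TCP) lies at the very end of the fingers, on their centre line; the grasp point (between the pads) lies 19 mm behind it (grip_point_offset is the z of the grasp point in the tool frame, in m); z points along the fingers, y is the direction in which the jaws open and shut (so a half turn about z gives the same grasp; the last joint's range is limited). The gripper opens to 85 mm and grips with 20 to 120 N. Pads are 22 mm wide; open, the fingers measure 114 mm over their backs; the gripper's body (76 mm by 85 mm) begins 54 mm behind the grasp point. The pads swing forward as they close: fully open they stand 13 mm farther back than shut.
Start: joints at [-1.276, 0.332, -0.065, 1.46, 0.022, 1.35, -0.088], TCP at [0.195, 0.594, 0.21] pointing down, gripper open.
Joint ranges: [-2.6, 2.6], [-0.5, 2.12], [-1.47, 1.34], [0.16, 2.42], [-1.27, 4.41], [0.06, 2.06], [-2.6, 2.6]. Speed limits (rad/s): [2.22, 2.22, 2.79, 2.79, 3.14, 3.14, 3.14].

### API

Orientations are given as a rotation vector (axis times angle).
In Python, from station import goto, move_linear, move_joints, move_gripper, sleep, inverse_kinematics, state, camera, PlanningError, job_done, grip_point_offset gives the robot as it stands. The module is installed in compiled form; this text tells all that it offers. Calls block until the motion is done:
- goto(position, orientation): joint-space move of the TCP to a pose.
- move_linear(position, v=0.15, orientation=None): straight line of the TCP; orientation=None keeps the orientation; v is the mean speed in m/s.
- move_joints(angles): joint-space move.
- move_gripper(opening, f_grip=None): finger opening in m; f_grip is the grip in N (None keeps the last); returns when the fingers have stopped.
- sleep(seconds).
- inverse_kinematics(position, orientation): joint angles nearest the present ones, or None.
- state(): the state.
- camera(name): name is "scene" or "side" or "wrist"; returns a dict with "color" (384x512x3 uint8, blue, green, red), "fx", "fy", "cx", "cy" (pixels), "R" (3x3) and "t" (3): a world point X has camera coordinates R X + t. Camera axes: x right, y down, z forward; pixel columns grow to the right and rows downward; lengths in m; the calibration is good to about 2 mm. A picture is of the moment at which its call begins. There is no depth.
A pose or a line that the arm cannot do raises PlanningError and nothing moves.
- job_done(): hands the job in, once; it reports no verdict.
The state is a dict: "t": time; "qpos": joint angles; "joint_vel": joint speeds; "effort": joint torques, N m; "eef_pos": TCP position; "orientation": TCP orientation; "wrist_force": force on the tool from outside, world axes, zero at the start; "wrist_torque": the same for the moment, N m; "gripper_width": finger opening in m.
Only numpy, scipy, OpenCV 4.12 (cv2) and the standard library are available. Lean on these libraries where they do the work, as an engineer would, in place of code of your own. Each camera call takes 0.05 s, during which the arm holds its last target.

## Working session

There is one attempt and no reset: what is moved stays moved. The work goes in short steps, each a Python script; the robot and the scene stay as the last script left them, time stands still between calls to the robot, and variables do not carry over. Pictures are saved under pics/ and viewed, and the job is handed in when it is done.

```bash
mkdir -p pics; ls; python3 - <<'E'
from station import *
import cv2,numpy as np
for n in ("scene","side","wrist"):
    c=camera(n); cv2.imwrite(f"pics/{n}0.png",c["color"]); np.savez(f"{n}0.npz",**c)
    print(n,c["fx"],c["fy"],c["cx"],c["cy"],(-c["R"].T@c["t"]).round(3))
s=state();print(s["t"],s["orientation"],s["eef_pos"],grip_point_offset,s["gripper_width"],s["wrist_force"])
E
```

```text
pics
scene 448.96265205479733 448.96265205479733 250.60243306357663 189.148668457957 [1.5   0.091 1.165]
side 460.5970265531032 460.5970265531032 250.803355414556 199.44292846354602 [0.381 1.063 1.205]
wrist 272.349812057449 272.349812057449 257.8047477821929 194.21034892848482 [0.133 0.615 0.373]
0.15 [-4.97020706e-01 -3.10189089e+00  1.70079562e-03] [0.19519033 0.59340927 0.20889582] -0.0187 0.08542025653426977 [ 0.03650768  0.54125468 -0.05935933]
```

View pics/scene0.png

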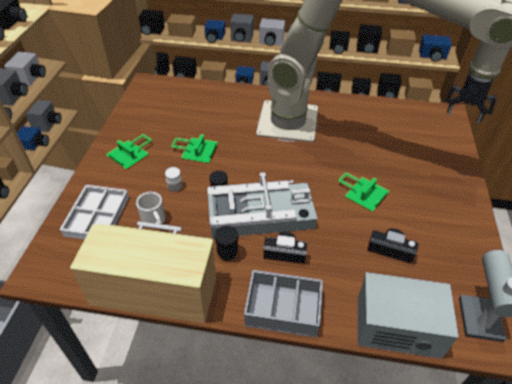

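View pics/side0.png

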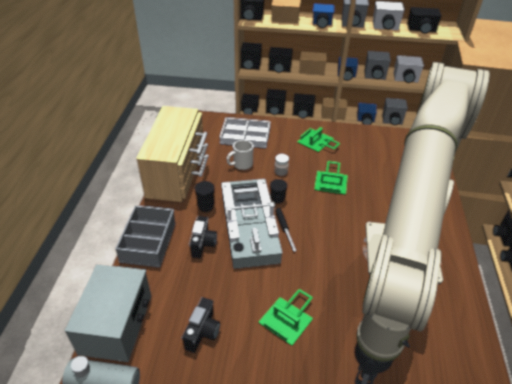

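View pics/wrist0.png

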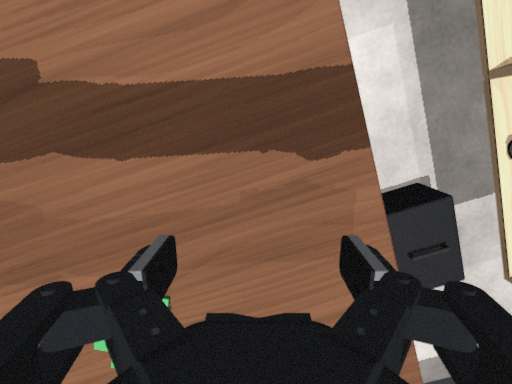

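The three green hatch-like things at scene (128,151), (197,149) and (364,191) are look-alikes. The grey unit at scene (262,207) / side (251,223) holds the dark or grey cover. I'll enlarge that.

```bash
python3 - <<'E'
import cv2
a=cv2.imread("pics/scene0.png")[160:270,190:335]; cv2.imwrite("pics/sc1.png",cv2.resize(a,None,fx=5.4,fy=5.4,interpolation=cv2.INTER_CUBIC))
a=cv2.imread("pics/side0.png")[165:275,205:305]; cv2.imwrite("pics/sd1.png",cv2.resize(a,None,fx=5.4,fy=5.4,interpolation=cv2.INTER_CUBIC))
E
```

```text
(no output)
```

View pics/sc1.png

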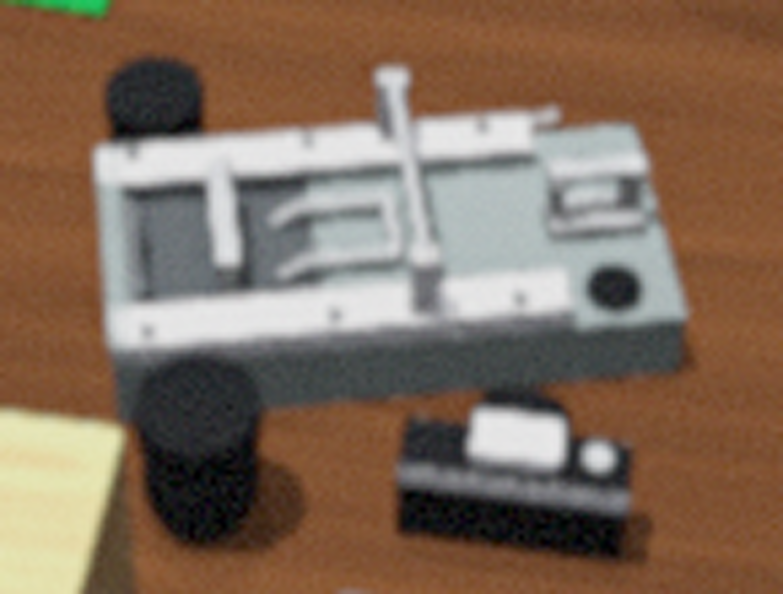

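View pics/sd1.png

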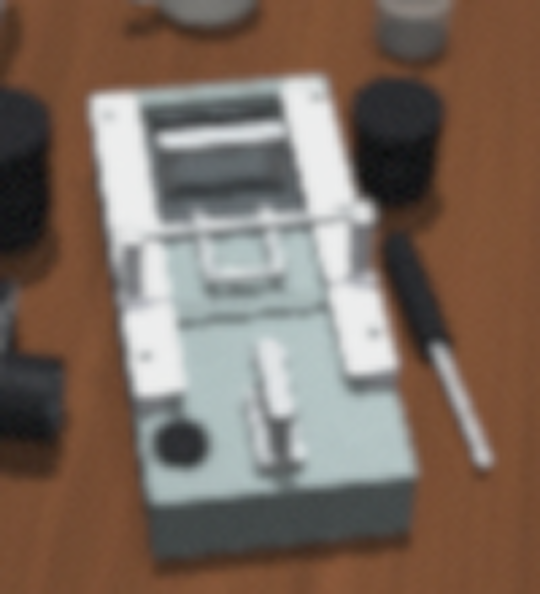

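```bash
cat > h.py <<'E'
import numpy as np
def ray(c,px):
    d=np.array([(px[0]-c["cx"])/c["fx"],(px[1]-c["cy"])/c["fy"],1.]); R=c["R"]
    return -R.T@c["t"], R.T@d
def plane(c,px,z):
    o,d=ray(c,px); return o+d*(z-o[2])/d[2]
def tri(cs,pxs):
    A=np.zeros((3,3));b=np.zeros(3)
    for c,p in zip(cs,pxs):
        o,d=ray(c,p); d=d/np.linalg.norm(d); P=np.eye(3)-np.outer(d,d); A+=P;b+=P@o
    x=np.linalg.solve(A,b)
    return x,[np.linalg.norm(np.cross(x-ray(c,p)[0],ray(c,p)[1]/np.linalg.norm(ray(c,p)[1]))) for c,p in zip(cs,pxs)]
def proj(c,X):
    p=c["R"]@X+c["t"]; return np.array([c["fx"]*p[0]/p[2]+c["cx"],c["fy"]*p[1]/p[2]+c["cy"]])
E
python3 - <<'E'
from h import *
sc=np.load("scene0.npz");sd=np.load("side0.npz")
S=lambda x,y:(190+x/5.4-.4,160+y/5.4-.4); D=lambda x,y:(205+x/5.4-.4,165+y/5.4-.4)
np.set_printoptions(precision=4,suppress=True)
for n,a,b in [("+x+y",(686,316),(150,502)),("-x+y",(640,128),(415,475))]:
    print(n,plane(sc,S(*a),.055),plane(sd,D(*b),.055),tri([sc,sd],[S(*a),D(*b)]))
# channel-end corners -x -y, +x -y (z=.073)
for n,a,b in [("-x-y",(98,150),(325,78)),("+x-y",(115,345),(92,97))]:
    print(n,plane(sc,S(*a),.073),plane(sd,D(*b),.073))
# bar ends
print(tri([sc,sd],[S(222,165),D(283,131)]),tri([sc,sd],[S(228,265),D(157,138)]))
E
```

```text
+x+y [0.5529 0.1521 0.055 ] [0.5515 0.1521 0.055 ] (array([0.5518, 0.1519, 0.0542]), [np.float64(0.0004366097063084747), np.float64(0.00043660970630849587)])
-x+y [0.4015 0.113  0.055 ] [0.3988 0.1092 0.055 ] (array([0.3998, 0.1117, 0.0555]), [np.float64(0.0019799870674261856), np.float64(0.0019799870674262576)])
-x-y [ 0.4954 -0.2185  0.073 ] [ 0.4905 -0.2173  0.073 ]
+x-y [ 0.6457 -0.1731  0.073 ] [ 0.6453 -0.1745  0.073 ]
(array([ 0.5108, -0.1371,  0.092 ]), [np.float64(0.0015847179764922191), np.float64(0.001584717976492162)]) (array([ 0.5914, -0.1172,  0.0938]), [np.float64(0.0009397471470926156), np.float64(0.0009397471470927227)])
```

Unit yaw is about 15°, and its +y runs towards world +y. The bar handle's centre is near (0.551, -0.127, 0.093). I'll move to a wrist view above the unit to refine this.

```bash
cat >> h.py <<'E'
from scipy.spatial.transform import Rotation as Ro
def ori(yaw,flip=0):
    # tool z down, tool y along unit y (yaw), extra turn flip
    a=yaw+flip; y=np.array([-np.sin(a),np.cos(a),0]); z=np.array([0,0,-1.]); x=np.cross(y,z)
    return Ro.from_matrix(np.c_[x,y,z]).as_rotvec()
class U:
    def __init__(s,o,yaw): s.o=np.array(o);s.yaw=yaw
    def w(s,x,y,z): c,n=np.cos(s.yaw),np.sin(s.yaw); return np.array([s.o[0]+c*x-n*y,s.o[1]+n*x+c*y,z])
    def u(s,X): c,n=np.cos(s.yaw),np.sin(s.yaw); d=np.asarray(X)[:2]-s.o; return np.array([c*d[0]+n*d[1],-n*d[0]+c*d[1],X[2]])
E
python3 - <<'E'
from h import *; from station import *; import cv2
u=U((.529,-.061),np.radians(15.5))
for f in (0,np.pi): print(inverse_kinematics(u.w(.085,.0,.22),ori(u.yaw,f)))
for f in (-np.pi/2,np.pi/2): print(inverse_kinematics(u.w(0,-.1,.07),ori(u.yaw,f)))
goto(u.w(.085,.0,.22),ori(u.yaw))
c=camera("wrist"); cv2.imwrite("pics/w1.png",c["color"]); np.savez("w1.npz",**c)
print(state()["t"],state()["eef_pos"])
E
```

```text
[-0.53755214  0.33967347  0.67379818  1.51396872 -0.21409645  1.36290893
  1.99392843]
[-0.57618942  0.35001009  0.72740127  1.51586653 -0.23507445  1.36519136
 -1.13113191]
[-0.51188839  0.474368    0.89255885  1.78707651 -0.41497007  1.0805799
  0.79796344]
[-0.6743439   0.62829736  1.16268654  1.79308709 -0.63144266  1.15284034
 -2.17688477]
2.875 [ 0.61097266 -0.03734298  0.21984707]
```

View pics/w1.png

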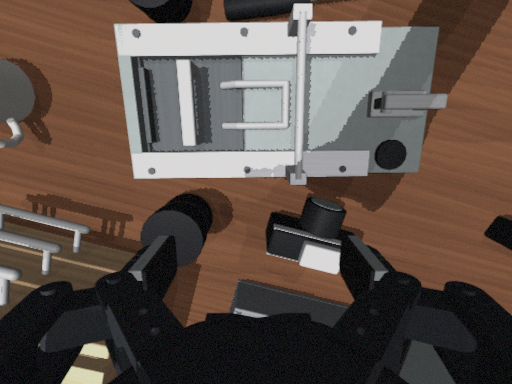

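The wrist view shows the dark cover with its handle bar from (184,60) to (188,145), the upstand at column ~147, the loop's front bar at column ~288, the rest bar at column ~300 and the hook mouth at ~(375,102). I'll enlarge it to read the edges.

```bash
python3 - <<'E'
import cv2
im=cv2.imread("pics/w1.png")
cv2.imwrite("pics/w1a.png",cv2.resize(im[15:190,110:260],None,fx=3.4,fy=3.4,interpolation=cv2.INTER_CUBIC))
cv2.imwrite("pics/w1b.png",cv2.resize(im[15:190,260:450],None,fx=3.4,fy=3.4,interpolation=cv2.INTER_CUBIC))
E
```

```text
(no output)
```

View pics/w1a.png

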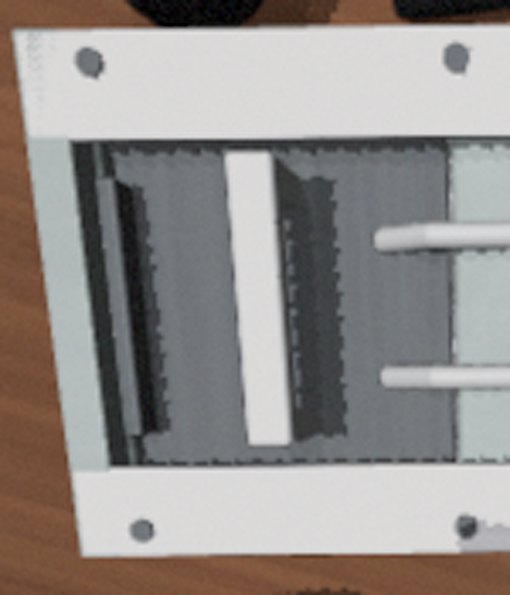

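View pics/w1b.png

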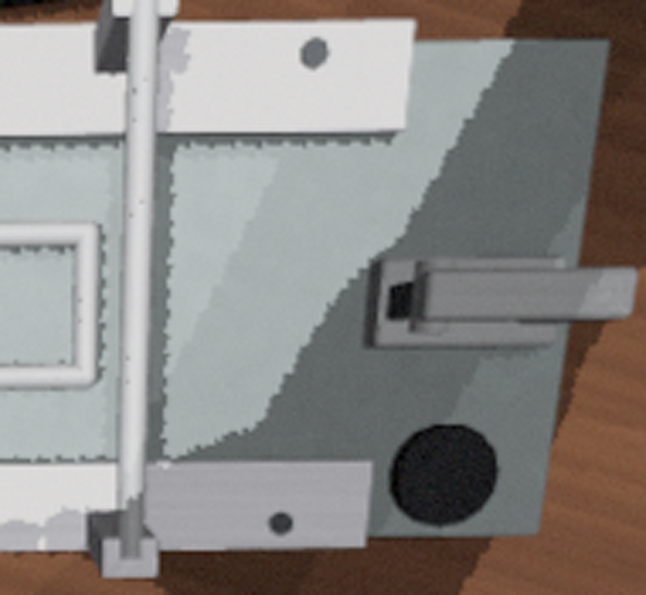

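```bash
python3 - <<'E'
from h import *
np.set_printoptions(precision=4,suppress=True)
c=np.load("w1.npz")
A=lambda x,y:(110+x/3.4-.35,15+y/3.4-.35); B=lambda x,y:(260+x/3.4-.35,15+y/3.4-.35)
P=[(A(14,30),.073,(-.08,-.142)),(A(82,556),.073,(.08,-.142)),(B(608,40),.055,(-.08,.2)),(B(540,535),.055,(.08,.2)),
 (A(225,153),.095,(-.042,-.077)),(A(271,153),.095,(-.042,-.063)),(A(291,445),.095,(.042,-.063)),(A(247,445),.095,(.042,-.077)),
 (B(367,547),.073,None),(B(415,20),.073,None)]
W=np.array([plane(c,p,z)[:2] for p,z,m in P]); 
def fit(idx):
    M=np.array([P[i][2] for i in idx]);w=W[idx]
    Mc=M-M.mean(0);wc=w-w.mean(0)
    th=np.arctan2((Mc[:,0]*wc[:,1]-Mc[:,1]*wc[:,0]).sum(),(Mc*wc).sum())
    R=np.array([[np.cos(th),-np.sin(th)],[np.sin(th),np.cos(th)]])
    o=w.mean(0)-R@M.mean(0); print(o,np.degrees(th)); print((w-(M@R.T+o))*1000); return U(o,th)
fit([4,5,6,7]); fit([0,1,2,3]); u=fit(list(range(8)))
for i,(p,z,m) in enumerate(P): print(u.u([*W[i],z]))
print("loop",u.u(plane(c,B(85,232),.067)),u.u(plane(c,B(85,375),.067)))
print("hook plate left",u.u(plane(c,B(372,300),.056)),"hook tip right",u.u(plane(c,B(632,293),.107)),"hook top left",u.u(plane(c,B(428,293),.107)))
print("rest",u.u(plane(c,B(143,20),.12)),u.u(plane(c,B(130,540),.12)))
print(u.u(plane(c,A(112,178),.069)),u.u(plane(c,A(140,435),.069)))
print("cap",u.u(plane(c,B(443,475),.063)))
np.savez("u.npz",o=u.o,yaw=u.yaw)
E
```

```text
[ 0.5327 -0.0607] 16.021640253155113
[[ 0.6493  0.6366]
 [ 0.9719 -0.1859]
 [-0.7086 -0.4197]
 [-0.9126 -0.031 ]]
[ 0.5329 -0.0617] 16.247360675712986
[[-0.1552  0.9267]
 [-0.453   0.434 ]
 [ 1.2263 -1.0668]
 [-0.6182 -0.294 ]]
[ 0.5327 -0.0612] 16.224450489398745
[[ 0.1516  0.4029]
 [-0.1641 -0.0284]
 [ 1.4018 -1.6289]
 [-0.4606 -0.7946]
 [ 0.352   1.2848]
 [ 0.7223  0.476 ]
 [-0.8757 -0.0433]
 [-1.1273  0.3316]]
[-0.0797 -0.1417  0.073 ]
[ 0.0798 -0.142   0.073 ]
[-0.0791  0.198   0.055 ]
[0.0793 0.1994 0.055 ]
[-0.0413 -0.0759  0.095 ]
[-0.0412 -0.0627  0.095 ]
[ 0.0411 -0.0628  0.095 ]
[ 0.041  -0.0764  0.095 ]
[0.0795 0.1301 0.073 ]
[-0.0797  0.1292  0.073 ]
loop [-0.0227  0.0327  0.067 ] [0.0216 0.0333 0.067 ]
hook plate left [-0.0017  0.1306  0.056 ] hook tip right [-0.      0.1844  0.107 ] hook top left [-0.0006  0.1265  0.107 ]
rest [-0.0658  0.0415  0.12  ] [0.0672 0.042  0.12  ]
[-0.0397 -0.1189  0.069 ] [ 0.0395 -0.1191  0.069 ]
cap [0.0564 0.158  0.063 ]
```

```bash
python3 - <<'E'
from h import *; from station import *; import cv2
np.set_printoptions(precision=3,suppress=True)
d=np.load("u.npz");u=U(d["o"],float(d["yaw"]));q=ori(u.yaw)
move_gripper(.05)
goto(u.w(0,-.0697,.16),q)
move_linear(u.w(0,-.0697,.071),.12)
print(state()["wrist_force"],u.u(state()["eef_pos"]))
move_gripper(.0,70)
s=state();print(s["t"],s["gripper_width"],s["wrist_force"])
move_linear(u.w(0,-.0697,.0765),.03); print(state()["wrist_force"])
move_linear(u.w(0,-.0697,.0838),.03)
s=state();print(s["t"],s["gripper_width"],s["wrist_force"],s["wrist_torque"],u.u(s["eef_pos"]))
for n in("wrist","side"):
    c=camera(n); cv2.imwrite(f"pics/{n}2.png",c["color"])
E
```

```text
[-0.49  -0.334  0.793] [ 0.001 -0.07   0.072]
5.25 0.009511343997782359 [-1.805  0.473  5.851]
[ 0.172 -0.217 -4.375]
5.975 0.009185204789471877 [ 0.947  0.462 -5.124] [-0.032  0.007 -0.059] [ 0.    -0.07   0.084]
```

View pics/wrist2.png

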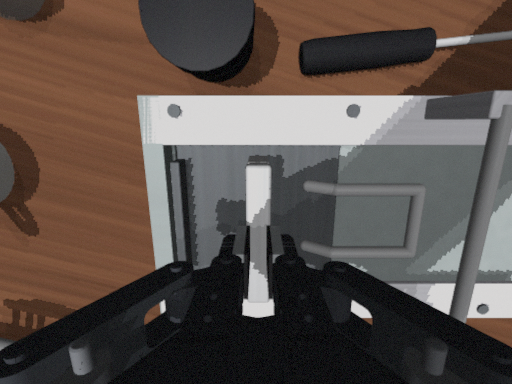

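The wrist view shows the bar at (258,220) gripped between the pads. The wrist carries about 5 N of cover weight, with no contact with the lips. Next I'll slide in steps, watching the force.

```bash
python3 - <<'E'
from h import *; from station import *; import cv2
np.set_printoptions(precision=2,suppress=True)
d=np.load("u.npz");u=U(d["o"],float(d["yaw"]))
base=np.array([.9,.4,-5.1])
for y in (-.05,-.03,-.015,-.008,-.003,.001):
    move_linear(u.w(0,y,.0838),.06); s=state(); print(y,s["wrist_force"],s["wrist_torque"],round(s["t"],2))
    if np.linalg.norm(s["wrist_force"]-base)>9: break
for n in("wrist","side","scene"):
    c=camera(n); cv2.imwrite(f"pics/{n}3.png",c["color"])
a=cv2.imread("pics/side3.png")[165:275,205:305]; b=cv2.imread("pics/scene3.png")[160:260,190:320]
cv2.imwrite("pics/m3.png",np.hstack([cv2.resize(a,(364,400),interpolation=2),cv2.resize(b,(430,400),interpolation=2)]))
E
```

```text
-0.05 [-0.6   0.09 -4.26] [ 0.01 -0.03  0.02] 6.55
-0.03 [ 0.46 -0.67 -4.22] [-0.01 -0.06 -0.03] 7.03
-0.015 [-0.47  0.3  -4.42] [-0.03 -0.03 -0.02] 7.43
-0.008 [-0.1  -0.22 -4.64] [ 0.02 -0.02  0.02] 7.7
-0.003 [ 0.62 -0.31 -4.49] [-0.04  0.02 -0.03] 7.95
0.001 [-0.18  0.38 -4.14] [ 0.01 -0.06  0.03] 8.2
```

View pics/m3.png

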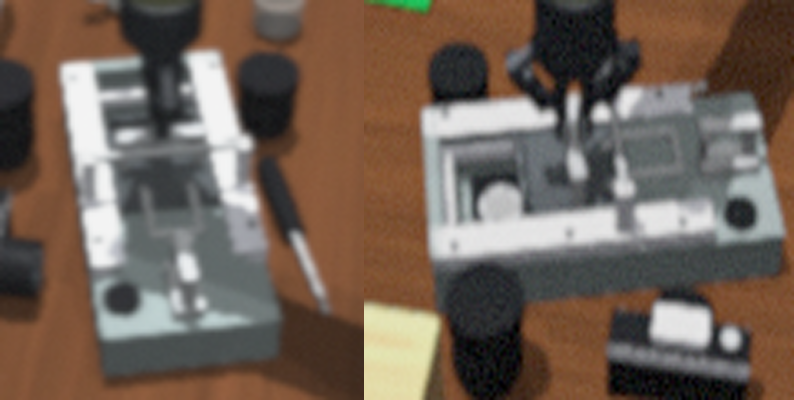

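View pics/wrist3.png

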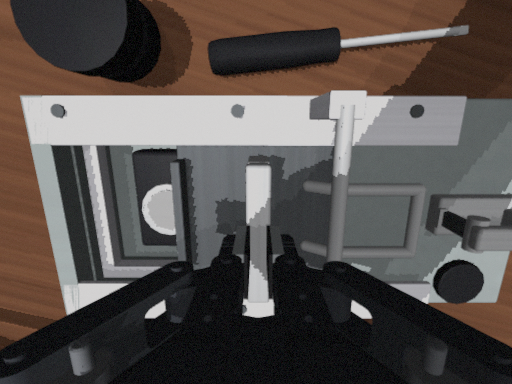

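The cover is out of the recess with its centre at about y=+1 mm, and the well with its white lens is uncovered. The fingers are just short of the rest bar. I'll lower the cover, release it and go up.

```bash
python3 - <<'E'
from h import *; from station import *; import cv2
np.set_printoptions(precision=3,suppress=True)
d=np.load("u.npz");u=U(d["o"],float(d["yaw"]))
for z in (.0822,.081,.0803):
    move_linear(u.w(0,.001,z),.03); s=state(); print(z,s["wrist_force"])
    if s["wrist_force"][2]>2: break
move_gripper(.026); s=state(); print(s["wrist_force"],s["gripper_width"])
move_linear(u.w(0,.001,.15),.1); 
s=state(); print(s["t"],s["wrist_force"])
# rotate 90deg and go behind the upstand
c=camera("wrist"); cv2.imwrite("pics/wrist4.png",c["color"]); np.savez("w4.npz",**c)
for f in (-np.pi/2,np.pi/2): print(inverse_kinematics(u.w(0,-.09,.15),ori(u.yaw,f)))
print(s["qpos"])
E
```

```text
0.0822 [-0.872  0.587 -4.323]
0.081 [-5.335  1.119  6.755]
[ 0.179 -0.398  0.089] 0.026345099426876985
10.0 [-0.462  0.126 -0.296]
[-0.577  0.374  0.941  1.71  -0.32   1.221  0.726]
[-0.715  0.482  1.167  1.715 -0.465  1.258 -2.298]
[-0.582  0.2    0.689  1.809 -0.137  1.181  2.004]
```

View pics/wrist4.png

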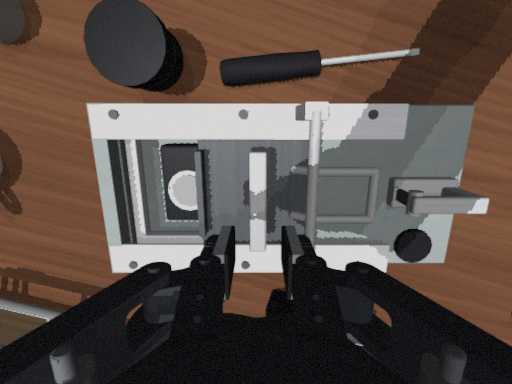

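The cover lies on the deck with its handle at column 258 and its upstand at column ~200, clear of the hook. I'll close the fingers, turn 90° and go behind the upstand.

```bash
python3 - <<'E'
from h import *; from station import *; import cv2
np.set_printoptions(precision=3,suppress=True)
d=np.load("u.npz");u=U(d["o"],float(d["yaw"]))
c=np.load("w4.npz")
print("handle",u.u(plane(c,(250,154),.105)),u.u(plane(c,(266,154),.105)),"upst",u.u(plane(c,(196.5,150),.079)),u.u(plane(c,(205,150),.079)))
print("lens_b",u.u(plane(np.load("w1.npz"),(175,238),.1)))
q=ori(u.yaw,-np.pi/2)
goto(u.w(0,-.092,.15),q)
move_gripper(0.0,40)
move_linear(u.w(0,-.092,.067),.12)
s=state(); print(s["t"],s["gripper_width"],s["wrist_force"],u.u(s["eef_pos"]))
c=camera("wrist"); cv2.imwrite("pics/w5.png",c["color"]); np.savez("w5.npz",**c)
c=camera("side"); cv2.imwrite("pics/s5.png",c["color"])
E
```

```text
handle [-0.041 -0.004  0.105] [-0.041  0.009  0.105] upst [-0.041 -0.05   0.079] [-0.041 -0.043  0.079]
lens_b [ 0.144 -0.092  0.1  ]
12.425 5.042978262097804e-05 [ 0.301 -0.615  0.619] [ 0.    -0.092  0.068]
```

View pics/w5.png

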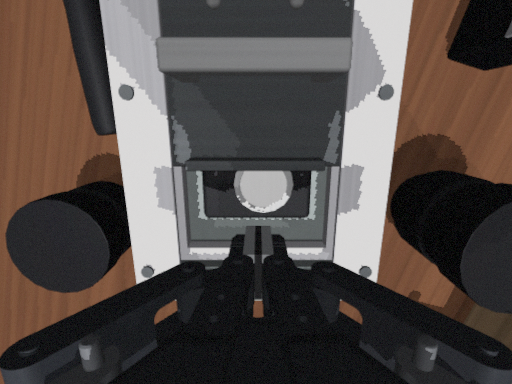

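View pics/s5.png

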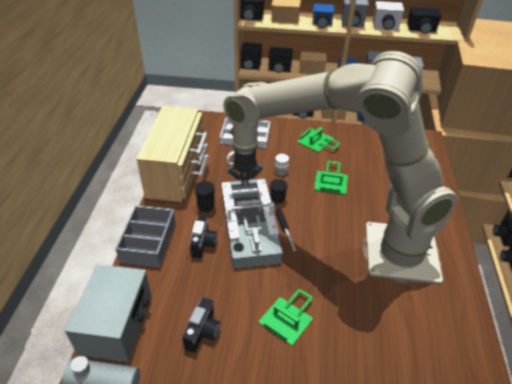

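The closed fingers are centred in the channel behind the upstand (image row ~166) with nothing touched. Now I'll push gently in steps, reading the force.

```bash
cat > push.py <<'E'
from h import *; from station import *; import cv2,sys
d=np.load("u.npz");u=U(d["o"],float(d["yaw"])); ey=np.array([-np.sin(u.yaw),np.cos(u.yaw),0])
def push(ys,v,lim):
    for y in ys:
        move_linear(u.w(0,y,.067),v); s=state(); f=s["wrist_force"]
        print(f"y {1000*y:.1f} act {1000*u.u(s['eef_pos'])[1]:.1f} Fy {-f@ey:.1f} Fz {f[2]:.1f} t {s['t']:.2f}")
        if -f@ey>lim: print("limit"); break
def snap(n):
    for k in("scene","side","wrist"):
        c=camera(k); cv2.imwrite(f"pics/{k}_{n}.png",c["color"])
    a=cv2.imread(f"pics/side_{n}.png")[165:275,205:305]; b=cv2.imread(f"pics/scene_{n}.png")[160:260,190:320]
    cv2.imwrite(f"pics/m_{n}.png",np.hstack([cv2.resize(a,(364,400),interpolation=2),cv2.resize(b,(430,400),interpolation=2)]))
E
python3 - <<'E'
from push import *
push([-.07],.06,14)
push(np.arange(-.066,-.0435,.004),.04,14)
push(np.arange(-.042,-.0225,.003),.03,14)
snap(6)
E
```

```text
y -70.0 act -69.5 Fy 0.1 Fz -0.2 t 13.04
y -66.0 act -65.9 Fy -0.5 Fz -0.6 t 13.29
y -62.0 act -61.7 Fy -1.3 Fz -0.4 t 13.54
y -58.0 act -57.7 Fy -0.6 Fz 0.3 t 13.79
y -54.0 act -53.7 Fy -0.4 Fz -0.6 t 14.04
y -50.0 act -49.7 Fy -0.0 Fz 0.1 t 14.29
y -46.0 act -45.7 Fy -0.2 Fz -0.0 t 14.54
y -42.0 act -41.7 Fy 0.9 Fz 0.7 t 14.82
y -39.0 act -38.8 Fy -0.2 Fz -1.1 t 15.07
y -36.0 act -35.8 Fy 1.1 Fz -0.5 t 15.32
y -33.0 act -32.7 Fy -0.2 Fz -0.2 t 15.57
y -30.0 act -29.7 Fy -0.1 Fz -0.4 t 15.82
y -27.0 act -26.7 Fy 0.1 Fz -0.1 t 16.07
y -24.0 act -23.8 Fy 0.5 Fz 0.3 t 16.32
```

View pics/m_6.png

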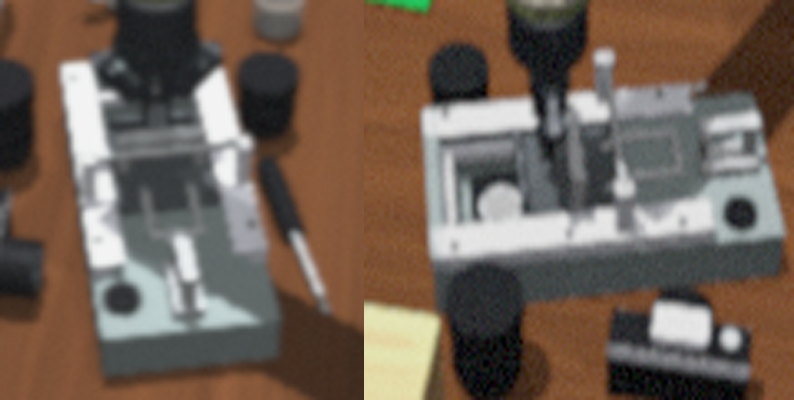

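View pics/wrist_6.png

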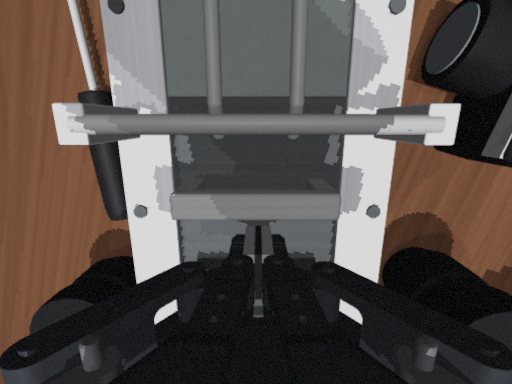

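```bash
python3 - <<'E'
from push import *
np.set_printoptions(precision=4,suppress=True)
c=camera("wrist"); s=state(); print(u.u(s["eef_pos"]),s["wrist_force"],s["gripper_width"])
print("cam",u.u(-c["R"].T@c["t"]))
for n,p,z in [("handle front top",(255,193),.105),("handle rear",(255,218),.105),("rest bar",(255,124),.12),("tips",(258,225),.067),("tips@.08",(258,225),.08),("frontedge plate",(255,97),.063)]:
    print(n,u.u(plane(c,p,z)))
print("proj tcp",proj(c,u.w(0,-.024,.067)), proj(c,u.w(0,-.013,.067)))
sc=camera("scene"); print("scene proj handle@.003,.042", proj(sc,u.w(.042,.003,.105)),proj(sc,u.w(.042,.042,.105)))
im=cv2.imread("pics/scene_6.png")[165:245,195:315]; cv2.imwrite("pics/sc6b.png",cv2.resize(im,None,fx=6.5,fy=6.5,interpolation=2))
E
```

```text
[ 0.     -0.0241  0.067 ] [ 0.5912 -0.0514 -0.4815] 8.885670760953393e-05
cam [0.0005 0.0428 0.2313]
handle front top [-0.0007  0.0094  0.105 ]
handle rear [-0.0008 -0.0034  0.105 ]
rest bar [-0.0006  0.0416  0.12  ]
tips [ 0.0008 -0.022   0.067 ]
tips@.08 [ 0.0008 -0.0169  0.08  ]
frontedge plate [-0.0011  0.0562  0.063 ]
proj tcp [256.7743 227.8621] [256.7798 211.7101]
scene proj handle@.003,.042 [254.7426 204.4117] [267.001  203.3613]
```

View pics/sc6b.png

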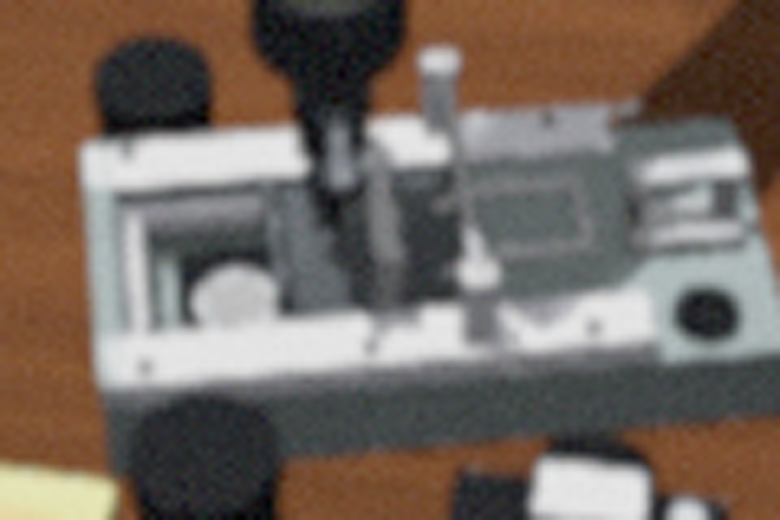

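```bash
python3 - <<'E'
from push import *
np.set_printoptions(precision=4,suppress=True)
sc=camera("scene");w=camera("wrist");sd=camera("side")
for y,z in[(-.024,.067),(-.024,.08),(-.024,.09)]: print(y,z,"scene",proj(sc,u.w(0,y,z)),"wrist",proj(w,u.w(0,y,z)),"side",proj(sd,u.w(0,y,z)))
print("upstand top ends scene, cover at .003:",[proj(sc,u.w(x,-.049,.079)) for x in(-.04,.04)],"wrist",[proj(w,u.w(x,-.049,.079)) for x in(-.04,.04)])
im=w["color"][150:330,150:370];cv2.imwrite("pics/w7.png",cv2.convertScaleAbs(cv2.resize(im,None,fx=3.3,fy=3.3,interpolation=2),alpha=2.5))
im=sc["color"][180:225,205:270];cv2.imwrite("pics/sc7.png",cv2.convertScaleAbs(cv2.resize(im,None,fx=12,fy=12,interpolation=2),alpha=1.8))
E
```

```text
-0.024 0.067 scene [244.834  203.2502] wrist [256.8016 227.8165] side [246.6676 203.6959]
-0.024 0.08 scene [244.8141 200.5908] wrist [256.7332 236.0358] side [246.6856 201.0496]
-0.024 0.09 scene [244.7986 198.5215] wrist [256.673  243.2715] side [246.6996 198.9939]
upstand top ends scene, cover at .003: [array([235.9875, 192.492 ]), array([238.3745, 210.7423])] wrist [array([192.9708, 272.2081]), array([320.4704, 272.3186])]
```

View pics/w7.png

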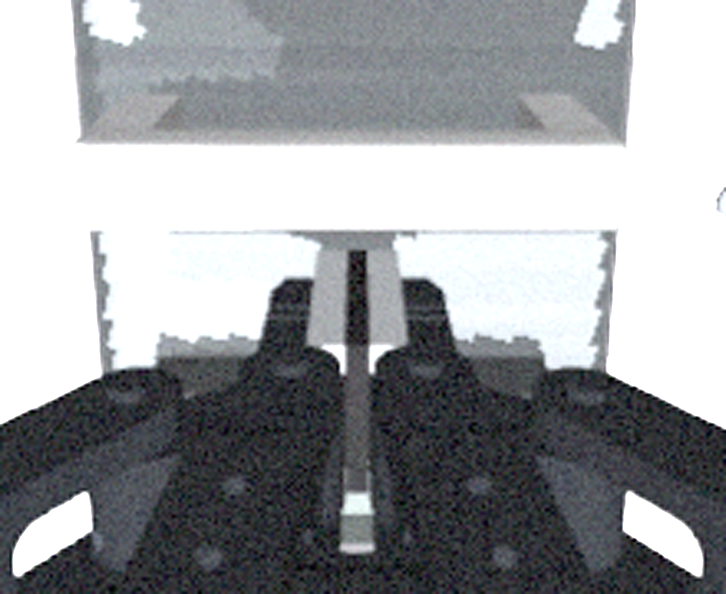

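View pics/sc7.png

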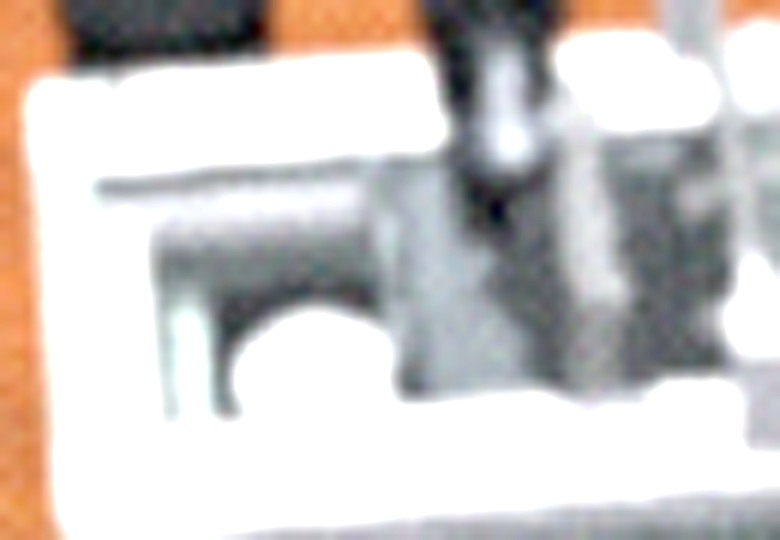

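The cover has not moved; its handle is still at y≈+3 mm. The fingers passed over the upstand: scene and wrist views put the shut fingertips at about z 0.09, some 20 mm above the reported TCP. I'll back out, lower and re-measure the tip.

```bash
python3 - <<'E'
from push import *
np.set_printoptions(precision=4,suppress=True)
move_linear(u.w(0,-.09,.067),.1); print(state()["wrist_force"])
move_linear(u.w(0,-.09,.05),.06); s=state(); print(s["wrist_force"],s["t"],u.u(s["eef_pos"]))
sc=camera("scene");w=camera("wrist");sd=camera("side")
for z in(.05,.06,.07,.08): print(z,"scene",proj(sc,u.w(0,-.09,z)),"wrist",proj(w,u.w(0,-.079,z)),"side",proj(sd,u.w(0,-.09,z)))
im=sc["color"][170:220,200:260];a=cv2.convertScaleAbs(cv2.resize(im,None,fx=9,fy=9,interpolation=2),alpha=1.6)
im=w["color"][140:290,165:345];b=cv2.convertScaleAbs(cv2.resize(im,None,fx=3,fy=3,interpolation=2),alpha=2)
cv2.imwrite("pics/sc8.png",a);cv2.imwrite("pics/w8.png",b); cv2.imwrite("pics/w8f.png",w["color"])
E
```

```text
[ 0.311   0.2051 -0.1854]
[-0.3947 -0.3672 -0.5098] 17.9667 [-0.0003 -0.0897  0.0496]
0.05 scene [224.887  208.3935] wrist [256.8991 211.921 ] side [244.0995 194.4669]
0.06 scene [224.7731 206.3857] wrist [256.8466 217.3055] side [244.1022 192.467 ]
0.07 scene [224.658 204.358] wrist [256.7875 223.3664] side [244.1049 190.4504]
0.08 scene [224.5418 202.3101] wrist [256.7205 230.2398] side [244.1076 188.417 ]
```

View pics/sc8.png

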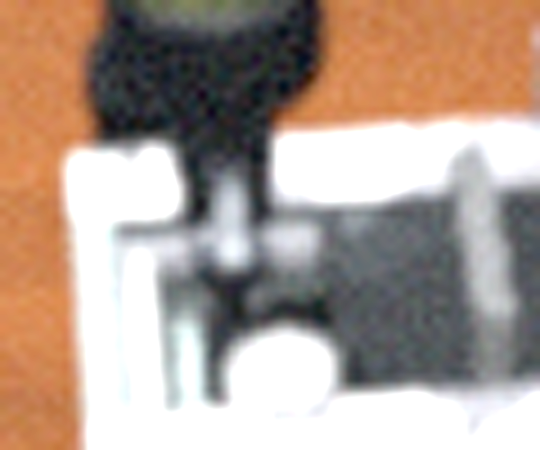

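View pics/w8.png

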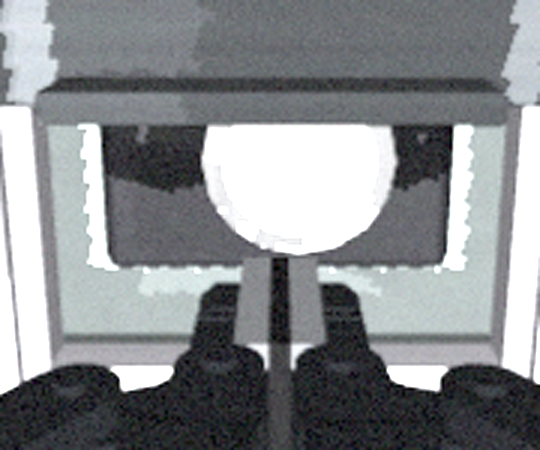

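The shut tips sit at about z 0.074 with TCP 0.050, an offset of about 24 mm. The gripper body is near 0.16, well above the rest bar's 0.124 top. I'll lower to TCP 0.043 (tips ≈0.067) and push, checking the first contact.

```bash
sed -i 's/u.w(0,y,.067)/u.w(0,y,Z)/; s/^def push/Z=.043\ndef push/' push.py; python3 - <<'E'
from push import *
push([-.09],.05,14)
push([-.072],.08,14)
push(np.arange(-.067,-.0495,.004),.04,13)
snap(9)
E
```

```text
y -90.0 act -89.9 Fy 0.3 Fz 0.2 t 18.41
y -72.0 act -71.5 Fy 0.7 Fz 0.2 t 18.78
y -67.0 act -66.9 Fy 0.3 Fz -0.0 t 19.06
y -63.0 act -63.1 Fy 1.2 Fz 1.4 t 19.31
y -59.0 act -58.9 Fy 1.6 Fz 1.7 t 19.56
y -55.0 act -54.6 Fy 1.2 Fz 0.4 t 19.81
y -51.0 act -50.4 Fy 0.2 Fz -0.3 t 20.06
```

View pics/wrist_9.png

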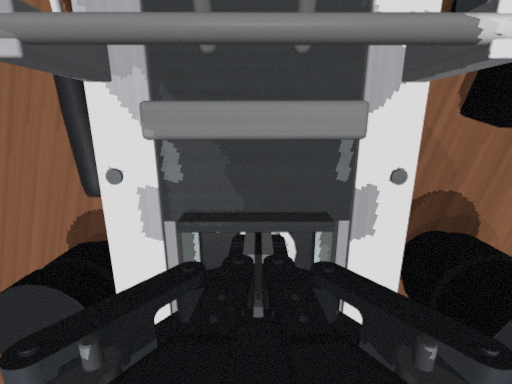

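View pics/m_9.png

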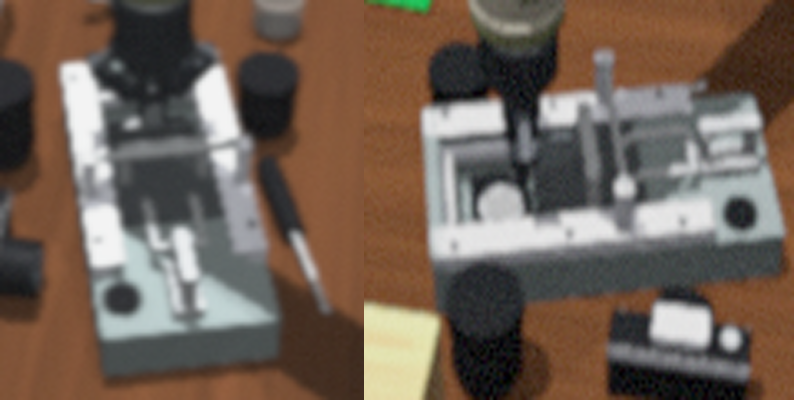

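The cover now moves: its upstand is at row ~226 against the fingertips, and the loop's front bar has come up to the hook. I'll go on slowly.

```bash
python3 - <<'E'
from push import *
np.set_printoptions(precision=3,suppress=True)
c=camera("wrist"); print("handle y",u.u(plane(c,(255,102),.105)),u.u(plane(c,(255,137),.105)))
push(np.arange(-.049,-.0215,.002),.025,14)
snap(10)
c=cv2.imread("pics/scene_10.png")[165:225,235:325]; cv2.imwrite("pics/sc10.png",cv2.resize(c,None,fx=8,fy=8,interpolation=2))
E
```

```text
handle y [-0.     0.023  0.105] [-0.     0.011  0.105]
y -49.0 act -48.9 Fy 0.5 Fz -0.5 t 20.51
y -47.0 act -46.9 Fy 2.8 Fz -0.3 t 20.76
y -45.0 act -44.9 Fy 0.9 Fz -0.1 t 21.01
y -43.0 act -43.4 Fy 5.1 Fz -0.0 t 21.26
y -41.0 act -41.8 Fy 6.0 Fz -0.2 t 21.51
y -39.0 act -39.6 Fy 6.4 Fz -1.4 t 21.76
y -37.0 act -37.7 Fy 6.0 Fz -0.1 t 22.01
y -35.0 act -35.6 Fy 6.0 Fz -1.4 t 22.26
y -33.0 act -33.7 Fy 5.7 Fz -0.8 t 22.51
y -31.0 act -31.9 Fy 6.2 Fz -0.6 t 22.76
y -29.0 act -30.0 Fy 7.4 Fz -1.2 t 23.01
y -27.0 act -28.1 Fy 7.0 Fz -1.2 t 23.26
y -25.0 act -26.2 Fy 7.5 Fz -1.5 t 23.51
y -23.0 act -24.3 Fy 8.0 Fz -1.6 t 23.76
```

View pics/sc10.png

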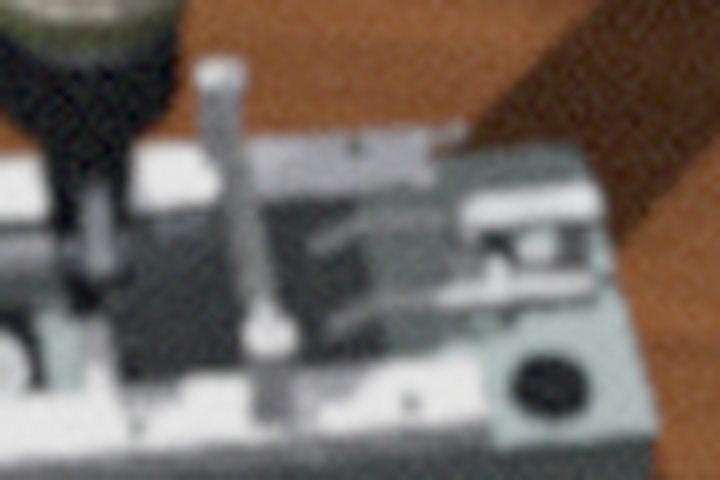

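View pics/m_10.png

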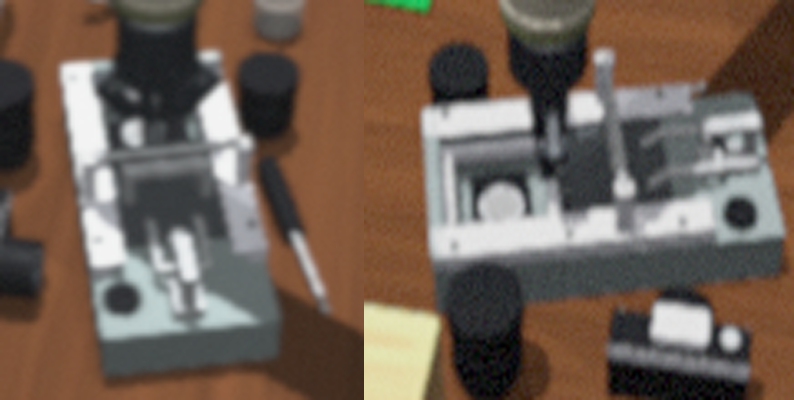

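Gate contact came at TCP y≈-44 mm and the force is a steady 6–8 N as the gate opens. I'll continue in smaller steps, stopping at a force drop or rise.

```bash
python3 - <<'E'
from push import *
prev=8
for y in np.arange(-.0215,.0,.0015):
    move_linear(u.w(0,y,Z),.02); s=state(); f=-s["wrist_force"]@ey
    print(f"{1000*y:.1f} act {1000*u.u(s['eef_pos'])[1]:.1f} Fy {f:.1f} Fz {s['wrist_force'][2]:.1f} t {s['t']:.2f}")
    if f>13 or f<prev-3.5: print("stop"); break
    prev=max(f,7)
snap(11)
c=cv2.imread("pics/scene_11.png")[165:225,235:325]; cv2.imwrite("pics/sc11.png",cv2.resize(c,None,fx=8,fy=8,interpolation=2))
E
```

```text
-21.5 act -22.9 Fy 8.3 Fz -1.2 t 24.16
-20.0 act -21.4 Fy 7.7 Fz -0.3 t 24.41
-18.5 act -19.9 Fy 7.9 Fz -0.3 t 24.66
-17.0 act -18.4 Fy 7.8 Fz -0.0 t 24.91
-15.5 act -16.8 Fy 8.5 Fz -0.7 t 25.16
-14.0 act -15.3 Fy 7.1 Fz -0.2 t 25.41
-12.5 act -13.7 Fy 6.9 Fz 0.1 t 25.66
-11.0 act -12.1 Fy 6.4 Fz 1.4 t 25.91
-9.5 act -10.3 Fy 5.6 Fz 2.1 t 26.16
-8.0 act -8.2 Fy 4.4 Fz 3.4 t 26.41
-6.5 act -6.4 Fy 4.3 Fz 3.9 t 26.66
-5.0 act -4.8 Fy 3.5 Fz 3.2 t 26.91
-3.5 act -3.2 Fy 3.3 Fz 2.1 t 27.16
stop
```

View pics/sc11.png

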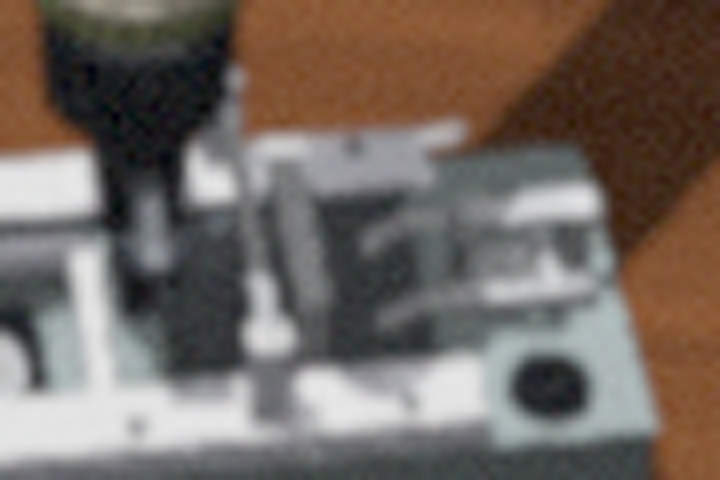

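View pics/wrist_11.png

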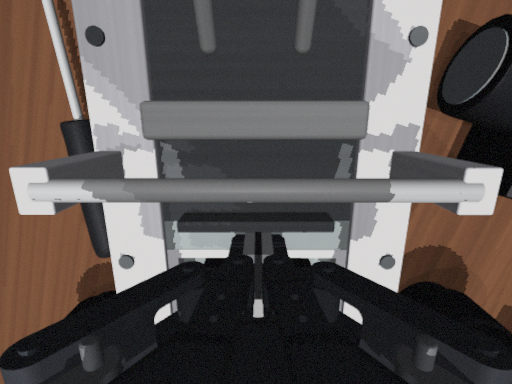

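```bash
python3 - <<'E'
from push import *
np.set_printoptions(precision=3,suppress=True)
im=cv2.imread("pics/side_11.png")[200:262,222:290]; cv2.imwrite("pics/sd11.png",cv2.resize(im,None,fx=9,fy=9,interpolation=2))
sd=camera("side"); s=state(); print(s["wrist_force"],s["t"])
for cy in (.045,.05,.055,.06,.065): print(cy,"loop centre in crop",[(proj(sd,u.w(x,cy+.103,.077))-[222,200])*9+4 for x in(-.022,.022)])
print([(proj(sd,u.w(0,y,.107))-[222,200])*9+4 for y in(.125,.13,.18)])
E
```

```text
[ 0.731 -2.465  2.508] 27.3583
0.045 loop centre in crop [array([353.583, 342.517]), array([232.933, 355.203])]
0.05 loop centre in crop [array([355.842, 352.884]), array([234.911, 365.634])]
0.055 loop centre in crop [array([358.112, 363.3  ]), array([236.899, 376.116])]
0.06 loop centre in crop [array([360.392, 373.766]), array([238.897, 386.648])]
0.065 loop centre in crop [array([362.684, 384.282]), array([240.904, 397.231])]
[array([284.951, 245.78 ]), array([287.056, 255.964]), array([308.678, 360.549])]
```

View pics/sd11.png

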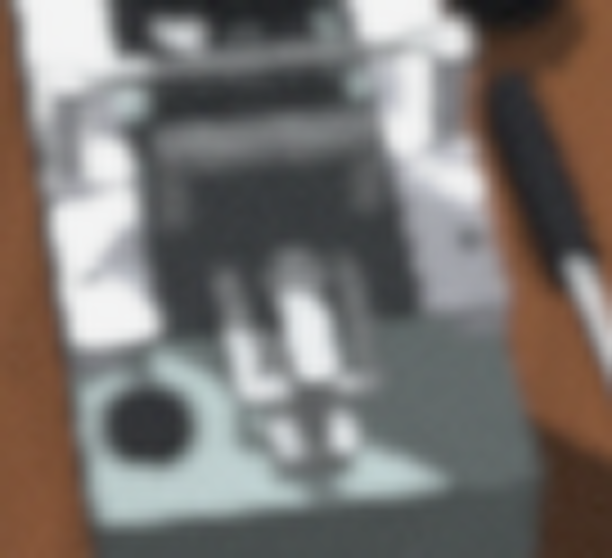

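```bash
python3 - <<'E'
from push import *
for y in (-.0025,-.0015,-.0005,.0005):
    move_linear(u.w(0,y,Z),.015); s=state(); f=-s["wrist_force"]@ey
    print(f"{1000*y:.1f} act {1000*u.u(s['eef_pos'])[1]:.1f} Fy {f:.1f} Fz {s['wrist_force'][2]:.1f} t {s['t']:.2f}")
    if f>8: print("stop"); break
move_linear(u.w(0,-.02,Z),.08)
snap(12); print(state()["t"],state()["wrist_force"])
c=cv2.imread("pics/scene_12.png")[165:225,235:325]; cv2.imwrite("pics/sc12.png",cv2.resize(c,None,fx=8,fy=8,interpolation=2))
E
```

```text
-2.5 act -2.4 Fy 3.4 Fz 1.9 t 27.61
-1.5 act -1.7 Fy 3.7 Fz 0.5 t 27.86
-0.5 act -1.6 Fy 7.9 Fz -0.9 t 28.11
0.5 act -1.6 Fy 11.1 Fz -2.4 t 28.36
stop
28.9167 [0.19597976 0.73094569 0.78742824]
```

View pics/sc12.png

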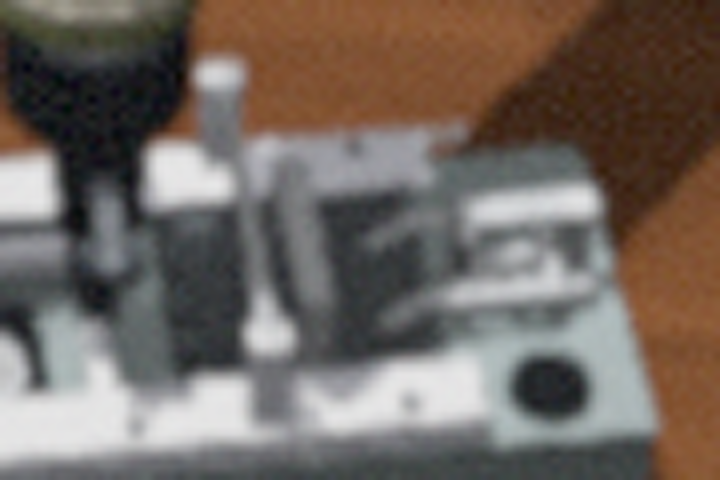

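View pics/wrist_12.png

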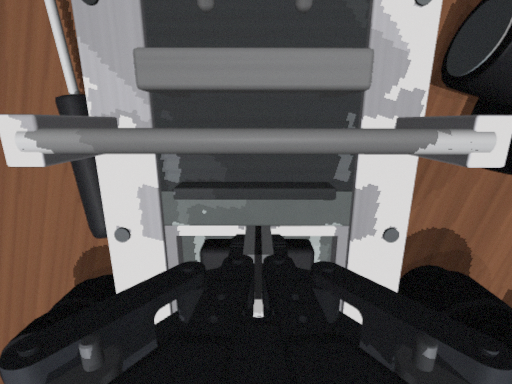

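The solid stop came at act -1.6 mm with 11 N, after the force fell from 8 to 3.5 N. The cover stays put after the fingers backed off. Now I'll rise and look down on the hook.

```bash
python3 - <<'E'
from push import *
np.set_printoptions(precision=3,suppress=True)
move_linear(u.w(0,-.03,.2),.2)
move_linear(u.w(0,.04,.2),.15)
c=camera("wrist"); print(state()["t"]); cv2.imwrite("pics/w13.png",c["color"]); np.savez("w13.npz",**c)
cv2.imwrite("pics/w13b.png",cv2.convertScaleAbs(cv2.resize(c["color"][0:200,160:360],None,fx=3,fy=3,interpolation=2),alpha=1.5))
E
```

```text
30.5167
```

View pics/w13.png

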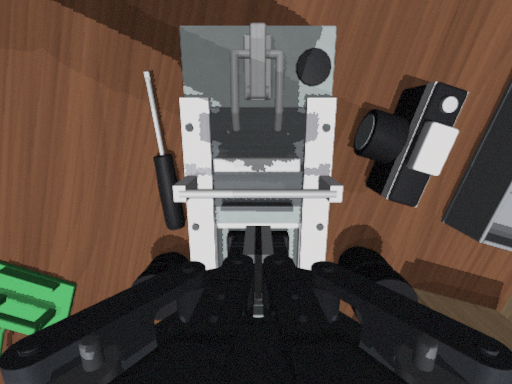

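View pics/w13b.png

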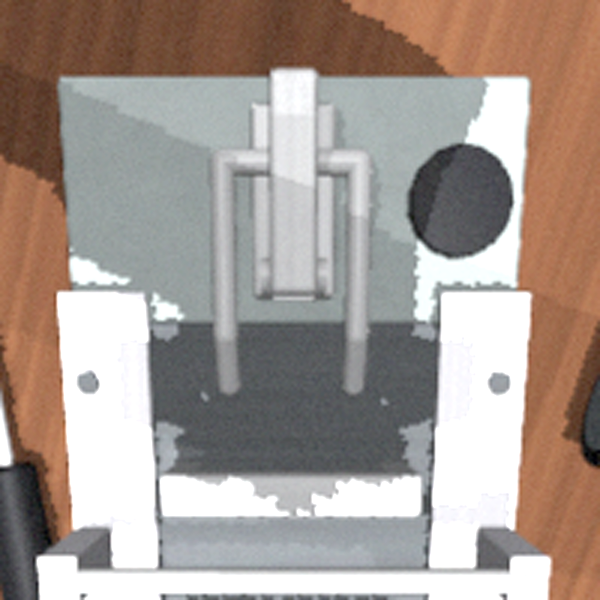

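From above, the loop's front bar (crop row ~160) is under the hook's arm near its back. The gate itself is hidden, so I'll compare scene views before, during and now, plus the bar's depth.

```bash
python3 - <<'E'
from push import *
np.set_printoptions(precision=4,suppress=True)
c=np.load("w13.npz"); P=lambda x,y:(160+x/3-.3,y/3-.3)
print("bar",u.u(plane(c,P(230,163),.077)),u.u(plane(c,P(355,163),.077)),"hook front/back base",u.u(plane(c,P(294,295),.08)),"hook top tip",u.u(plane(c,P(294,70),.107)))
print("handle y",u.u(plane(c,P(290,476),.105)),u.u(plane(c,P(290,516),.105)))
sc=camera("scene"); cv2.imwrite("pics/scene_13.png",sc["color"])
o=[]
for f in("scene0","scene_10","scene_11","scene_13"):
    i=cv2.imread(f"pics/{f}.png")[178:210,278:318]; o.append(cv2.convertScaleAbs(cv2.resize(i,None,fx=9.5,fy=9.5,interpolation=2),alpha=1. if f=="scene0" else 1.3))
cv2.imwrite("pics/cmp.png",np.vstack([np.hstack(o[:2]),np.hstack(o[2:])])[:600])
T=[.125,.13,.135]
print([(proj(sc,u.w(0,y,.055+h))-[278,178])*9.5 for y in T for h in(.041,.022)])
E
```

```text
bar [-0.0203  0.168   0.077 ] [0.0196 0.168  0.077 ] hook front/back base [0.0001 0.1279 0.08  ] hook top tip [0.0001 0.1851 0.107 ]
handle y [-0.001   0.0718  0.105 ] [-0.001   0.0589  0.105 ]
[array([117.3769, 146.6228]), array([113.601 , 184.0542]), array([131.7747, 145.4107]), array([127.8651, 182.8429]), array([146.1643, 144.1993]), array([142.1211, 181.6322])]
```

View pics/cmp.png

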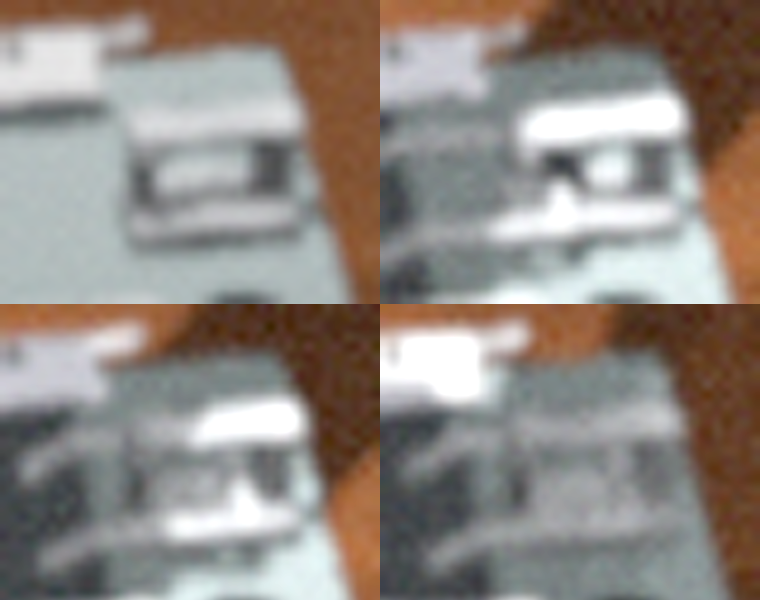

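The comparison shows a dark upright gate at (143,180) when shut at the start, swung inwards at (180,170) during the push, and upright again at (135,~175) after the flick and now. The bar is at y=168 mm, about 36 mm past the gate. I'll hand it in.

```bash
python3 - <<'E'
from push import *
w=np.load("w13.npz")
print("cap",u.u(plane(w,(160+460/3,200/3),.063)), state()["t"],state()["wrist_force"].round(2))
a=cv2.imread("pics/scene0.png").astype(int);b=cv2.imread("pics/scene_13.png").astype(int)
for n,(x,y,ww,h) in dict(camera_a=(262,232,48,32),lens_b=(215,226,25,35),lens_a=(208,171,20,14),mug=(135,190,32,35),jar=(163,166,20,26),camera_b=(366,228,54,36)).items():
    print(n,abs(a-b)[y:y+h,x:x+ww].mean().round(1))
job_done()
E
```

```text
cap [0.05661934 0.15941504 0.063     ] 30.5667 [ 0.19 -0.99 -0.25]
camera_a 4.4
lens_b 6.1
lens_a 4.6
mug 2.6
jar 2.8
camera_b 4.6
the job is handed in; nothing more can be done
```

The cover is open and appears to be held by the snap hook, and I handed the job in at about 30.6 s. I lifted it 13 mm by the handle, slid it to just short of the rest bar, lowered it and let go. I then pushed it home by its rear upstand with the shut fingers.

**Failed attempt:** the first push missed. The shut fingertips sit about 23 mm above the reported TCP, so they passed over the upstand without touching it. I backed out, lowered the fingers and repeated the push.

**Push forces:** 6–8.5 N while the gate opened, falling to about 3.5 N. A solid stop followed at 11 N, where I stopped.

**Last checks:**
- The loop's bar is about 36 mm past the gate, right at the hook's back.
- The scene camera shows the gate upright again. It covers only a few pixels, so the force drop and the solid stop are the stronger evidence; I did not tug the cover to test it.
- The cover stayed put when the fingers withdrew, and the robot is touching nothing.
- The lens cap is within 1.5 mm of its first measured place. The cameras, lenses, mug and jar showed only small image differences. I did not measure the screwdriver separately, but it looks unmoved.

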